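# Close the two rinse pots with their twist-lock lids

## Robot

A 7-joint arm with a two-finger parallel gripper is mounted at the origin on the work surface. World frame = base frame: x ahead of the robot, y to its left, z up, the work surface at z = 0. Lengths are in mm, angles in rad, forces in N, time in s.
With the tool pointing down it reaches from about 400 to 900 mm from the base axis. Payload 5.6 kg.
Tool frame: the origin (TCP) lies midway between the tips of the shut fingers; the grasp point (between the pads) lies 19 mm behind it; z points along the fingers, y is the line along which they close (so a half turn about z gives the same grasp; the last joint's range is limited). The gripper opens to 92 mm and grips with 3 to 60 N. Pads are 20 mm wide; open, the fingers measure 128 mm over their backs; the gripper's body (75 mm by 189 mm) begins 69 mm behind the grasp point.
Start: joints at [1.287, 0.468, -0.012, 1.603, 0.006, 1.071, -0.056], TCP at [154.969, -631.264, 214.592] pointing down, gripper open.
Joint ranges: [-2.53, 2.53], [-0.31, 2.02], [-1.57, 1.55], [0.28, 2.44], [-1.29, 4.43], [0.15, 1.84], [-2.92, 2.92]. Speed limits (rad/s): [2.57, 2.57, 3.14, 3.14, 3.14, 3.14, 3.14].

## Interface

Orientations are given as a rotation vector (axis times angle).
In Python, from cell import robot, grip, kin, viewer gives the robot as it stands. Calls block until the motion is done:
- robot.movep(position, orientation): joint-space move of the TCP to a pose.
- robot.servo_line(position, feed=150, rotation=None): straight line of the TCP; rotation=None keeps the orientation; feed is the mean speed in mm/s.
- robot.goto_joints(angles): joint-space move.
- grip(opening, newtons=None): opening from 0.0 (shut) to 1.0 (fully open); newtons is the grip in N (None keeps the last); returns when the fingers have stopped.
- robot.hold(seconds).
- kin.ik(position, orientation): joint angles nearest the present ones, or None.
- robot.observe(): the state.
- viewer.read_camera(name): name is "side" or "top"; returns the picture (480x640x3 uint8, red, green, blue); there is no depth.
- viewer.camera_info(name): a dict with "camera_matrix" (3x3 intrinsics, pixels), "R" (3x3) and "t" (3): a world point X has camera coordinates R X + t. Camera axes: x right, y down, z forward; pixel columns grow to the right and rows downward; lengths in mm; the calibration is good to about 2 mm. A picture is of the moment at which its call begins. camera_info takes no time and is no camera call.
A pose or a line that the arm cannot do raises robot.IKError and nothing moves.
- robot.job_done(): hands the job in; it is judged then, once.
Trained networks look in the newest picture that a camera, given by its name, has taken for a name from the list of things; names that differ only in an ending like _2 or _b are one class to them, and where a whole thing is asked for, a point or a joint stands for the part that bears it (a point fixed in the world has none). Each returns a list of dicts, best first, with "confidence" (0 to 1); they miss things now and then, are a little off and sometimes report something else, mostly with a low value. They report only what shows in the picture. A call takes as long as a camera call. They do not tell look-alikes from the thing itself.
- viewer.silhouettes(name, camera): "mask" (480x640 bool, what is visible of it).
- viewer.pinpoint(name, camera): "at" ([x, y, z] in mm, in the coordinates of the camera as it stood for that picture, good to about 4 mm: a listed point, or the origin of a listed thing).
The state is a dict: "t": time; "joints": joint angles; "joint_velocities": joint speeds; "joint_torque": joint torques, N m; "tcp_pos": TCP position; "tcp_rot": TCP orientation; "contact_force": force on the tool from outside, world axes, zero at the start; "wrist_torque": the same for the moment, N m; "grip_width": opening from 0.0 (shut) to 1.0 (fully open); "grip_force": force on a finger pad.
Only numpy, scipy, OpenCV 4.12 (cv2) and the standard library are available. Lean on these libraries where they do the work, as an engineer would, in place of code of your own. Each camera call takes 0.05 s, during which the arm holds its last target. There are 200 camera calls.

## Task

Clear up the miniature-painting table: put each white lid on the grey pot of its own size, its lugs down through the notches until the flange lies flat on the pot, and twist it clockwise (seen from above) to the stop so that it locks. Leave the other things on the table where they stand, and let go of both lids.

Things in the scene. Friction and masses are not known exactly. Their poses are not given: they have to be found in the camera images.
- big_pot: larger grey pot, open on top, 104 mm outside diameter, 75 mm high, fixed to the table by its suction foot (black ring 124 mm across): cannot move or turn. Origin: centre of underside, z up. Inner diameter 96 mm. Two notches in its lip, at its +x and -x sides, let the lid's lugs through; a rib outside the wall marks each
- big_pot_mouth (a point): centre of the larger pot's top, 75 mm up, axes as the pot. Lip 6 mm thick, mouth 74 mm. With lid x along pot x (either way round, within 8 degrees, centred within 3 mm) the lid sinks till its flange lies on the top; then it turns clockwise from above, lugs under the lip (2 mm play), to a hard stop 60 degrees on. Anticlockwise is blocked after 10. Light friction, no spring
- big_lid: larger loose white lid, right way up, about 110 g. Origin: centre of its underside (61 mm above the pot's origin when seated), z up. Plug 67 mm diameter, z=0-14 mm, foot chamfered 3 mm; two lugs at +x and -x, z=0-6, reaching 44.5 mm from the axis, 26 mm wide; flange 100 mm diameter, z=14-19; grip bar on top. Half-turn symmetric
- big_lid_bar (a point): grasp point in the black upright grip bar across the larger lid, 43 mm above the lid's origin, on its axis; axes as the lid. The bar lies along the lid's x (over the lugs): 62 mm long, 14 mm thick in y, from 19 to 51 mm above the lid's origin
- small_pot: smaller grey pot, open on top, 76 mm outside diameter, 75 mm high, fixed to the table by its suction foot (black ring 96 mm across): cannot move or turn. Origin: centre of underside, z up. Inner diameter 68 mm. Two notches in its lip, at its +x and -x sides, let the lid's lugs through; a rib outside the wall marks each
- small_pot_mouth (a point): centre of the smaller pot's top, 75 mm up, axes as the pot. Lip 6 mm thick, mouth 46 mm. With lid x along pot x (either way round, within 8 degrees, centred within 3 mm) the lid sinks till its flange lies on the top; then it turns clockwise from above, lugs under the lip (2 mm play), to a hard stop 60 degrees on. Anticlockwise is blocked after 10. Light friction, no spring
- small_lid: smaller loose white lid, right way up, about 60 g. Origin: centre of its underside (61 mm above the pot's origin when seated), z up. Plug 39 mm diameter, z=0-14 mm, foot chamfered 3 mm; two lugs at +x and -x, z=0-6, reaching 30.5 mm from the axis, 16 mm wide; flange 72 mm diameter, z=14-19; grip bar on top. Half-turn symmetric
- small_lid_bar (a point): grasp point in the black upright grip bar across the smaller lid, 43 mm above the lid's origin, on its axis; axes as the lid. The bar lies along the lid's x (over the lugs): 50 mm long, 14 mm thick in y, from 19 to 51 mm above the lid's origin
- drink_can: bystander, to be left where it stands: black drink can, 66 mm diameter, 115 mm high; origin: centre of its underside
- paint_bottle_a: bystander, to be left where it stands: black dropper paint bottle with white cap, 25 mm diameter, 72 mm high; origin: centre of its underside
- paint_bottle_b: bystander, to be left where it stands: grey dropper paint bottle with black cap, 25 mm diameter, 72 mm high; origin: centre of its underside
- miniature: bystander, to be left where it stands: grey game figure with a spear on a round black base, base 50 mm across, 75 mm high; origin: centre of its underside
- palette_board: bystander, to be left where it stands: wooden paint board, 110 by 150 by 8 mm, lying flat; origin: centre of its underside
Mind the look-alikes: they are no part of the job. What is shaped like the big_lid but purple or turquoise is not meant.

How it is judged (in metres and radians):
At the end, for the whole second after the job is handed in: Both lids are seated on the pots of their own size (origin within 8 mm of the pot's axis, flange within 2.5 mm of the pot's top, level within 0.08 rad), turned at least 0.84 rad (48 degrees of the 60) from the notches, and at rest (horizontal distance between big_lid and big_pot below 0.008 m and z of big_lid in the frame of big_pot between 0.055 and 0.0635 m and angle between each of big_lid, small_lid's own z axis and vertical below 0.08 rad and angle between the x axis of big_lid and the x axis of big_pot, either way round above 0.84 rad and linear speed of each of big_lid, small_lid below 0.02 m/s and horizontal distance between small_lid and small_pot below 0.008 m and z of small_lid in the frame of small_pot between 0.055 and 0.0635 m and angle between the x axis of small_lid and the x axis of small_pot, either way round above 0.84 rad); the robot touches nothing.
It fails at once if a bystander (can, paint bottle, figure or paint board) is moved more than 40 mm or toppled (distance of any of drink_can, paint_bottle_a, paint_bottle_b, miniature, palette_board from where it was at the start of the episode above 0.04 m or angle between any of drink_can, paint_bottle_a, paint_bottle_b, miniature, palette_board's own z axis and vertical above 0.5 rad).
It also fails if it takes over 69 s, if anything falls off the work surface, if the arm or the gripper's body presses on something with over 40 N, if the wrist force passes 120 N, or if a joint passes its speed limit or range.

## Working session

There is one attempt and no reset: what is moved stays moved. The work goes in short steps, each a Python script; the robot and the scene stay as the last script left them, time stands still between calls to the robot, and variables do not carry over. Pictures are saved under pics/ and viewed, at most 10 in all, crops included, and the job is handed in when it is done.

```bash
mkdir -p pics; ls; cat > h.py <<'E'
import numpy as np, cv2
from cell import robot, grip, kin, viewer
def cam(n):
    c=viewer.camera_info(n); return np.array(c["camera_matrix"]),np.array(c["R"]),np.array(c["t"])
def world(p,n):
    K,R,t=cam(n); return R.T@(np.array(p)-t)
def pix(X,n):
    K,R,t=cam(n); q=K@(R@np.array(X,float)+t); return q[:2]/q[2]
def onplane(uv,z,n):
    K,R,t=cam(n); d=R.T@np.linalg.inv(K)@np.array([uv[0],uv[1],1.]); o=-R.T@t; return o+d*(z-o[2])/d[2]
E
python3 - <<'E'
from h import *
for n in ("top","side"):
    im=viewer.read_camera(n); cv2.imwrite(f"pics/{n}0.png",im[...,::-1])
    print(n,-cam(n)[1].T@cam(n)[2])
    for k in ["big_lid","small_lid","big_pot_mouth","small_pot_mouth","big_lid_bar","small_lid_bar"]:
        for d in viewer.pinpoint(k,n):
            w=world(d["at"],n); print(k,round(d["confidence"],2),w.round(0),pix(w,n).round(0))
print(robot.observe()["t"],robot.observe()["tcp_rot"])
E
```

```text
pics
top [ 326.01277978  -25.5135168  1054.29462482]
big_lid 0.94 [400. 363.   3.] [151. 309.]
big_lid 0.63 [ 327. -120.   -3.] [372. 336.]
big_lid 0.56 [314. 247.   1.] [203. 347.]
big_lid 0.31 [ 450. -425.    1.] [507. 276.]
small_lid 0.79 [ 452. -114.    1.] [367. 279.]
big_pot_mouth 0.76 [602. 229.  81.] [205. 209.]
big_lid_bar 0.88 [318. 251.  43.] [196. 346.]
big_lid_bar 0.82 [ 329. -112.   44.] [370. 336.]
big_lid_bar 0.66 [451. 129.  43.] [255. 281.]
big_lid_bar 0.6 [398. 362.  42.] [144. 309.]
small_lid_bar 0.63 [ 454. -120.   42.] [371. 276.]
small_lid_bar 0.44 [604. 224.  76.] [207. 209.]
side [-114.60881482  660.04810344  712.35457478]
big_lid 0.88 [317. 245.  -0.] [287. 358.]
big_lid 0.86 [ 331. -117.    6.] [389. 267.]
big_lid 0.75 [400. 360.  -0.] [213. 369.]
big_lid 0.65 [450. 126.  -1.] [283. 295.]
small_lid 0.76 [ 451. -124.   -2.] [352. 248.]
small_lid 0.72 [511. 361.  -4.] [178. 340.]
big_pot_mouth 0.87 [604. 222.  74.] [202. 259.]
big_pot_mouth 0.43 [ 449. -424.    1.] [416. 204.]
small_pot_mouth 0.77 [ 598. -223.   73.] [335. 189.]
big_lid_bar 0.95 [403. 360.  41.] [209. 353.]
big_lid_bar 0.94 [ 327. -118.   44.] [393. 255.]
big_lid_bar 0.84 [452. 122.  43.] [283. 279.]
big_lid_bar 0.63 [317. 246.  45.] [287. 342.]
small_lid_bar 0.67 [ 455. -121.   43.] [351. 233.]
0.7 [ 3.11878262e+00  3.77229116e-01 -2.39989293e-05]
```

View pics/top0.png

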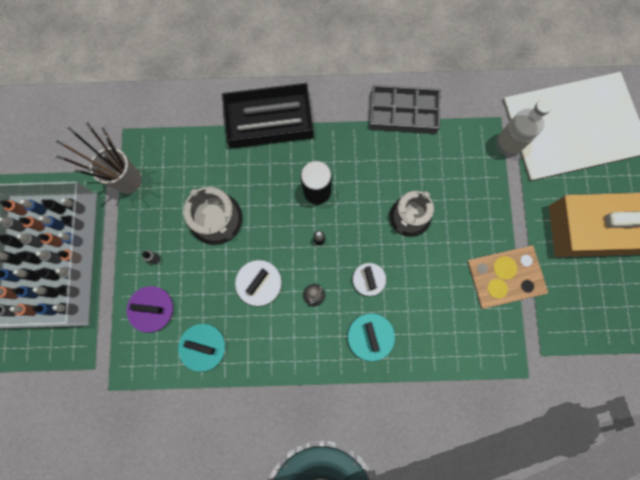

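View pics/side0.png

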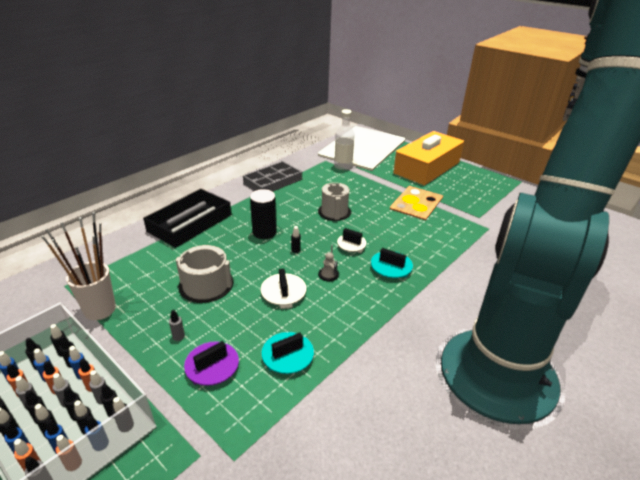

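Big lid candidates in the top picture are white (258,283), purple (150,310), turquoise (202,347) and turquoise (371,337). I choose white (258,283). The only small lid is white (369,279). The pots are at (212,213) and (413,212). Next is a close crop of these four.

```bash
python3 - <<'E'
from h import *
im=cv2.imread("pics/top0.png"); s=cv2.imread("pics/side0.png")
c=[im[250:310,220:300],im[180:240,172:252],im[250:310,330:410],im[180:240,373:453]]
b=[cv2.resize(x,(400,300),interpolation=cv2.INTER_CUBIC) for x in c]
cv2.imwrite("pics/crop0.png",np.vstack([np.hstack(b[:2]),np.hstack(b[2:])]))
c=[s[235:310,155:255],s[170:245,285:385]]
cv2.imwrite("pics/crop1.png",np.hstack([cv2.resize(x,(400,300),interpolation=cv2.INTER_CUBIC) for x in c]))
hsv=cv2.cvtColor(im,cv2.COLOR_BGR2HSV); g=cv2.cvtColor(im,cv2.COLOR_BGR2GRAY)
for n,(u,v),R in (("big",(258,283),24),("small",(369,279),17)):
    disc=np.zeros(g.shape,np.uint8); cv2.circle(disc,(u,v),R+8,255,-1)
    w=((g>140)&(hsv[...,1]<60)&(disc>0)).astype(np.uint8)
    cn=max(cv2.findContours(w,0,2)[0],key=cv2.contourArea); hull=cv2.convexHull(cn)
    e=cv2.fitEllipse(cn); inn=np.zeros_like(g); cv2.fillConvexPoly(inn,hull,1)
    inn=cv2.erode(inn,np.ones((3,3)))
    bar=((g<90)&(inn>0)).astype(np.uint8)
    bc=max(cv2.findContours(bar,0,1)[0],key=cv2.contourArea)
    r=cv2.minAreaRect(bc); bx=cv2.boxPoints(r)
    m=cv2.moments(bc); 
    cen=onplane(e[0],19,"top"); print(n,"flange",e,cen.round(1))
    ed=[bx[1]-bx[0],bx[2]-bx[1]]; d=max(ed,key=np.linalg.norm)
    a,b2=onplane(np.array(r[0])-d/2,51,"top"),onplane(np.array(r[0])+d/2,51,"top")
    print(" bar",r,((a+b2)/2).round(1),np.linalg.norm(b2-a).round(1),"ang",np.degrees(np.arctan2(*(b2-a)[[1,0]])).round(1))
E
```

```text
big flange ((257.84765625, 282.4197998046875), (44.77167892456055, 46.0757942199707), 58.007896423339844) [449.9 125.7  19. ]
 bar ((256.6705627441406, 281.62567138671875), (6.8217878341674805, 27.41426658630371), 36.38435363769531) [447.9 123.4  51. ] 57.4 ang -36.9
small flange ((369.3155212402344, 278.7374572753906), (32.425048828125, 33.17002868652344), 115.7273941040039) [ 450.8 -117.8   19. ]
 bar ((369.3301696777344, 277.9056396484375), (22.252408981323242, 6.45594596862793), 74.05460357666016) [ 448.8 -115.1   51. ] 47.1 ang -166.7
```

View pics/crop0.png

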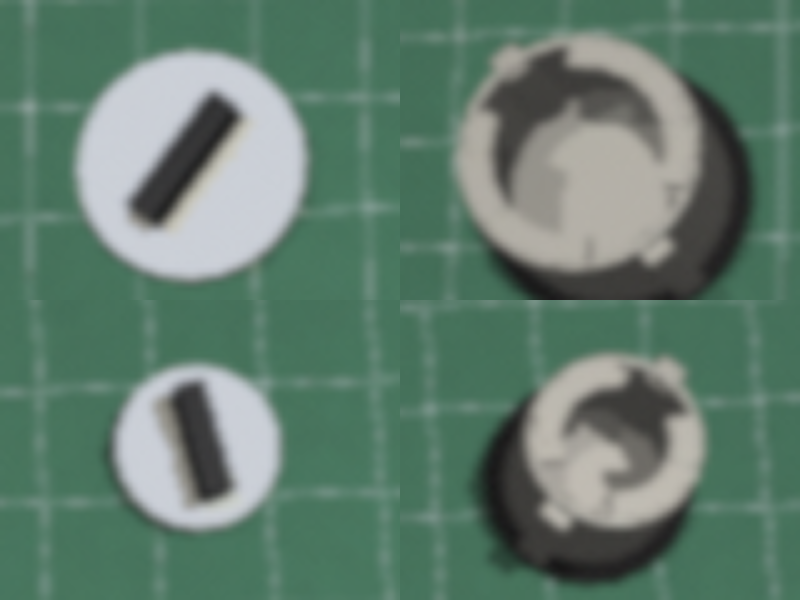

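View pics/crop1.png

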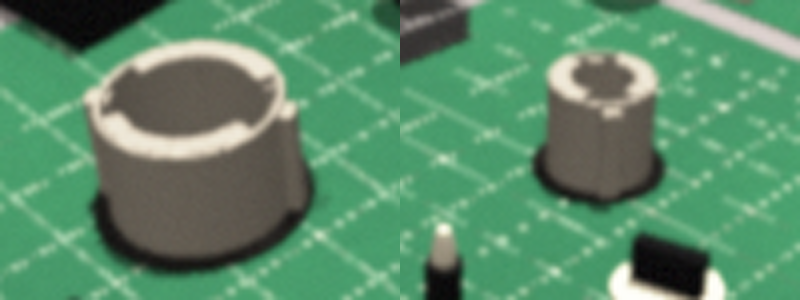

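The crop confirms plain white lids with black bars. The big pot's ribs are at about (194,192) and (223,230), the small pot's at about (427.4,194) and (404.4,223). I'll now turn the pots into world poses and overlay the model outlines in both views.

```bash
python3 - <<'E'
from h import *
from scipy.optimize import least_squares
im=cv2.imread("pics/top0.png"); s=cv2.imread("pics/side0.png")
P={}
for n,c,ribs,r in (("big",(208,210.5),((194,192.4),(223.4,230)),52),("small",(416,208.2),((427.4,194),(404.4,223)),38)):
    a,b=[onplane(p,72,"top") for p in ribs]; d=a-b
    print(n,"centre",onplane(c,75,"top").round(1),"ribmid",((a+b)/2).round(1),"span",np.linalg.norm(d).round(1),"ang",np.degrees(np.arctan2(d[1],d[0])).round(1)%180)
    P[n]=(onplane(c,75,"top"),np.arctan2(d[1],d[0]),r)
    for q in [d["at"] for d in viewer.pinpoint(n+"_pot_mouth","top")[:1]]+[]: print(world(q,"top").round(1))
def draw(img,cn,sc,off):
    for n,(c,a,r) in P.items():
        for rad in (r,r-15):
            pts=[(pix([c[0]+rad*np.cos(t),c[1]+rad*np.sin(t),75],cn)-off)*sc for t in np.linspace(0,2*np.pi,60)]
            cv2.polylines(img,[np.int32(np.round(pts))],True,(0,0,255),1)
        l=[(pix([c[0]+k*(r+6)*np.cos(a),c[1]+k*(r+6)*np.sin(a),75],cn)-off)*sc for k in(-1,1)]
        cv2.line(img,*[tuple(map(int,np.round(p))) for p in l],(255,0,0),1)
out=[]
for img,cn,offs in ((im,"top",((172,180),(373,180))),(s,"side",((162,240),(295,170)))):
    row=[]
    for o in offs:
        x=cv2.resize(img[o[1]:o[1]+60,o[0]:o[0]+80],(400,300),interpolation=cv2.INTER_CUBIC); draw(x,cn,5,np.array(o)); row.append(x)
    out.append(np.hstack(row))
cv2.imwrite("pics/ov.png",np.vstack(out))
E
```

```text
big centre [600.  223.4  75. ] ribmid [599.6 222.8  72. ] span 106.5 ang 37.1
[602.  228.7  81.5]
small centre [ 591.5 -218.8   75. ] ribmid [ 591.8 -219.3   72. ] span 81.8 ang 139.6
```

View pics/ov.png

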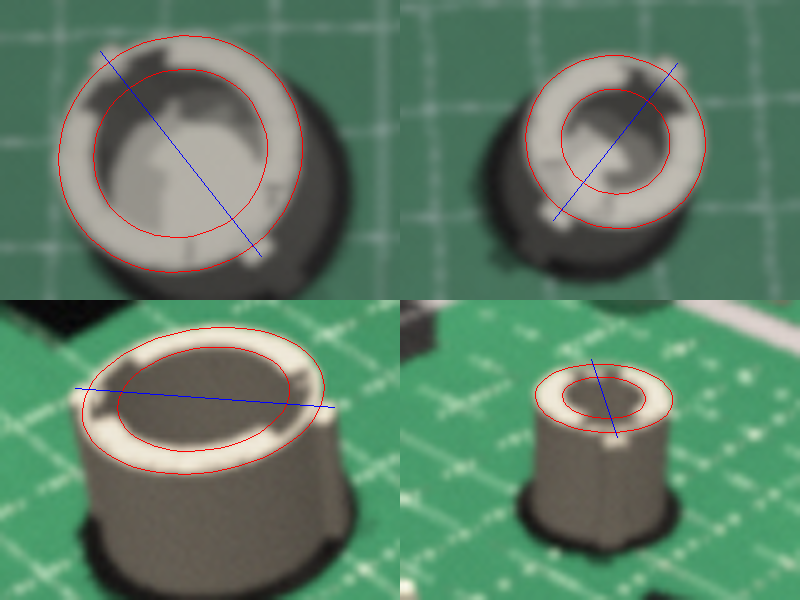

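The model rings and notch lines fit the pots in both views: big (600, 223), 37°, and small (591.5, -219), 140°. Starting with the small lid.

```bash
cat >> h.py <<'E'
from scipy.spatial.transform import Rotation as Ro
def rot(deg):  # tool down, tool x at yaw deg
    c,s=np.cos(np.radians(deg)),np.sin(np.radians(deg))
    return Ro.from_matrix(np.array([[c,s,0],[s,-c,0],[0,0,-1.]])).as_rotvec()
def F(): return np.array(robot.observe()["contact_force"])
def plan(lid,lang,pot,pang):
    "pick the half-turn for lid and pot that keeps all joints in range with least j7"
    best=None
    for a in (lang,lang+180,lang-180):
        for b in (pang,pang+180,pang-180):
            q=[kin.ik([*lid,24],rot(a)),kin.ik([*lid,150],rot(a)),kin.ik([*pot,190],rot(b)),kin.ik([*pot,85],rot(b)),kin.ik([*pot,85],rot(b-60))]
            if any(x is None for x in q): continue
            j=[x[6] for x in q]; c=max(map(abs,j))+.2*abs(j[1]-j[2])+ (10 if abs(j[4]-j[3])>1.3 else 0)
            if best is None or c<best[0]: best=(c,a,b,np.round(j,2))
    return best
E
python3 - <<'E'
from h import *
lid,pot=(451,-118.5),(591.5,-219)
c,a,b,j=plan(lid,13.3,pot,139.6); print(c,a,b,j)
grip(0.6,30)
robot.movep([*lid,130],rot(a)); robot.servo_line([*lid,25],150)
f0=F(); grip(0,30); o=robot.observe(); print("grip",o["grip_width"]*92,o["grip_force"],F()-f0)
robot.servo_line([*lid,140],150)
robot.movep([*pot,190],rot(b)); o=robot.observe(); print(o["t"],o["tcp_pos"],o["grip_width"]*92,o["joints"][6],"F",F())
for n in("top","side"):
    im=viewer.read_camera(n); cv2.imwrite(f"pics/{n}1.png",im[...,::-1])
t=cv2.imread("pics/top1.png")[130:280,330:530]; s=cv2.imread("pics/side1.png")[110:260,240:440]
cv2.imwrite("pics/v1.png",np.hstack([cv2.resize(x,(400,300)) for x in (t,s)]))
E
```

```text
1.8056630462127081 193.3 139.6 [ 1.43  1.65  0.88  0.79 -0.18]
grip 14.143749715139032 30.000084042549133 [-0.42729825  0.96322787 -0.01042563]
6.85 [ 590.30344015 -217.56078711  188.31279476] 14.070442654118898 0.9226245133833944 F [-0.68699181  0.87073626 -1.29000758]
```

View pics/v1.png

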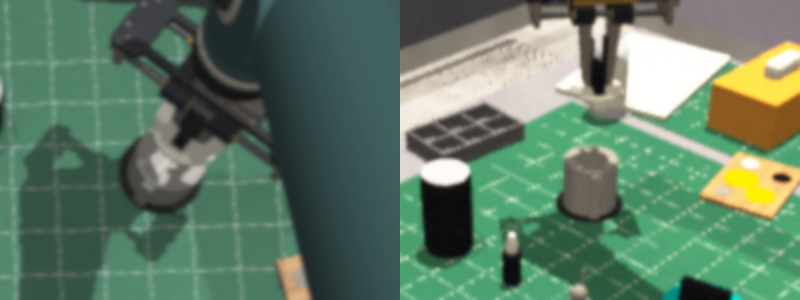

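The lid is held level at the small pot. Now I'll lower it with force checks.

```bash
cat >> h.py <<'E'
def lower(pot,b,zend=86,zs=103):
    f0=F(); 
    robot.servo_line([*pot,zs],120,rot(b)); robot.hold(.2); f0=F(); z=zs
    off=np.zeros(2); log=[]
    while z>zend-1.5:
        z-=1.5; robot.servo_line([*pot,z],30,rot(b)); o=robot.observe(); f=F()-f0
        log.append((z,round(o["tcp_pos"][2],1),*f.round(1)))
        if f[2]>12: break
    for l in log[-6:]: print(*l)
    return z,f0
E
python3 - <<'E'
from h import *
pot=(591.5,-219); z,f0=lower(pot,139.6); o=robot.observe(); print(z,o["t"],o["tcp_pos"],o["grip_width"]*92,o["wrist_torque"])
E
```

```text
91.0 90.9 0.6 -0.6 0.7
89.5 89.4 0.9 0.5 -0.1
88.0 87.9 0.9 0.5 0.5
86.5 86.4 1.6 -0.1 -1.1
85.0 86.0 -0.4 -0.3 6.2
83.5 86.0 -5.0 1.5 15.2
83.5 11.275 [ 591.7058179  -219.07975529   85.96464327] 13.822789072443227 [ 0.34213393  1.22638322 -0.02265054]
```

It is seated (TCP 86.0). I'll unload and twist in steps, watching the torque.

```bash
cat >> h.py <<'E'
def twist(pot,b,z=85.8,up=200):
    robot.servo_line([*pot,z],30,rot(b)); q=np.array(robot.observe()["joints"],float)
    q0=np.array(kin.ik([*pot,z],rot(b))); q1=np.array(kin.ik([*pot,z],rot(b-5))); sg=np.sign(q1[6]-q0[6])
    T0=robot.observe()["wrist_torque"][2]
    for d in list(range(10,51,10))+[53,56,58,60,62,64]:
        q=q0.copy(); q[6]+=sg*np.radians(d); robot.goto_joints(q); o=robot.observe(); T=o["wrist_torque"][2]-T0
        print(d,"T",round(T,2),"z",round(o["tcp_pos"][2],1),"yaw",round(np.degrees(np.arctan2(*Ro.from_rotvec(o["tcp_rot"]).as_matrix()[[1,0],0])),1),F().round(1))
        if abs(T)>0.6: break
    return d
def leave(pot):
    grip(0.6); p=robot.observe()["tcp_pos"]; robot.servo_line([p[0],p[1],200],150)
    print(robot.observe()["t"],F().round(1))
E
python3 - <<'E'
from h import *
pot=(591.5,-219); twist(pot,139.6)
E
```

```text
10 T -0.06 z 86.0 yaw 129.8 [-0.4 -0.4  3.3]
20 T -0.1 z 86.0 yaw 119.9 [-0.1  0.5  4.4]
30 T -0.16 z 86.0 yaw 110.0 [0.1 0.9 5.3]
40 T -0.1 z 86.0 yaw 100.0 [ 0.  -0.3  4.6]
50 T -0.13 z 86.0 yaw 90.0 [-0.5 -0.2  5. ]
53 T -0.03 z 86.0 yaw 87.0 [ 0.4 -0.9  5.9]
56 T -0.12 z 86.0 yaw 84.0 [0.5 0.7 4.9]
58 T 0.0 z 86.0 yaw 81.9 [ 1.8 -1.5  3.8]
60 T 0.14 z 86.1 yaw 79.8 [ 4.8 -2.1  2.9]
62 T 0.58 z 86.1 yaw 77.9 [ 4.7 -3.   1.3]
64 T 0.81 z 86.1 yaw 75.9 [ 5.4 -3.2  1.1]
```

It reached the stop at about 60°. I'll release it and fetch the big lid.

```bash
python3 - <<'E'
from h import *
leave(0)
lid,pot=(450,125.2),(600,223.3)
c,a,b,j=plan(lid,-36.9,pot,37.1); print(c,a,b,j)
robot.movep([*lid,140],rot(a)); robot.servo_line([*lid,25],150)
f0=F(); grip(0,30); o=robot.observe(); print("grip",o["grip_width"]*92,o["grip_force"],F()-f0)
robot.servo_line([*lid,140],150)
robot.movep([*pot,190],rot(b)); z,f0=lower(pot,b); o=robot.observe(); print(z,o["t"],o["tcp_pos"],o["grip_width"]*92,o["wrist_torque"])
E
```

```text
16.1333 [-0.4 -0.9  0.5]
1.495390556106638 143.1 217.1 [0.01 0.18 1.28 1.2  0.28]
grip 13.641532237967798 29.999487698078156 [-0.36984449 -1.37432518  2.2512377 ]
91.0 91.0 0.9 1.5 -0.4
89.5 89.4 1.5 1.9 -0.4
88.0 88.0 1.4 1.5 -0.3
86.5 86.4 1.4 0.5 -0.2
85.0 86.2 -0.2 0.2 7.5
83.5 86.1 -3.3 -3.5 16.0
83.5 25.4167 [600.20329774 223.444346    86.13267407] 13.568938792033771 [-0.3664354   0.34666273  0.09087608]
```

```bash
python3 - <<'E'
from h import *
pot=(600,223.3); twist(pot,217.1); leave(0)
robot.movep([450,0,330],rot(90)); print(robot.observe()["t"])
for n in("top","side"):
    im=viewer.read_camera(n); cv2.imwrite(f"pics/{n}2.png",im[...,::-1])
t=cv2.imread("pics/top2.png"); s=cv2.imread("pics/side2.png")
c=[t[180:240,172:252],t[180:240,373:453],s[235:295,155:235],s[170:230,295:375]]
b=[cv2.resize(x,(400,300),interpolation=cv2.INTER_CUBIC) for x in c]
cv2.imwrite("pics/v2.png",np.vstack([np.hstack(b[:2]),np.hstack(b[2:])]))
E
```

```text
10 T 0.04 z 86.3 yaw -153.0 [5.2 1.2 2.3]
20 T -0.02 z 86.3 yaw -163.0 [5.9 0.4 2.3]
30 T -0.21 z 86.1 yaw -172.9 [ 2.9 -0.   4.7]
40 T 0.02 z 86.2 yaw 177.1 [ 4.7 -2.   4.7]
50 T -0.07 z 86.2 yaw 167.1 [ 5.3 -1.6  5. ]
53 T -0.15 z 86.2 yaw 164.2 [ 4.2 -0.6  5.5]
56 T -0.12 z 86.1 yaw 161.1 [ 3.7 -1.9  5.2]
58 T 0.22 z 86.2 yaw 159.2 [ 5.1 -1.   4.7]
60 T 0.38 z 86.3 yaw 157.3 [6.3 0.9 2.9]
62 T 0.56 z 86.4 yaw 155.3 [7.2 3.3 1.7]
64 T 0.68 z 86.4 yaw 153.4 [7.4 2.7 2.9]
30.275 [ 0.6 -1.3 -0.4]
31.4167
```

View pics/v2.png

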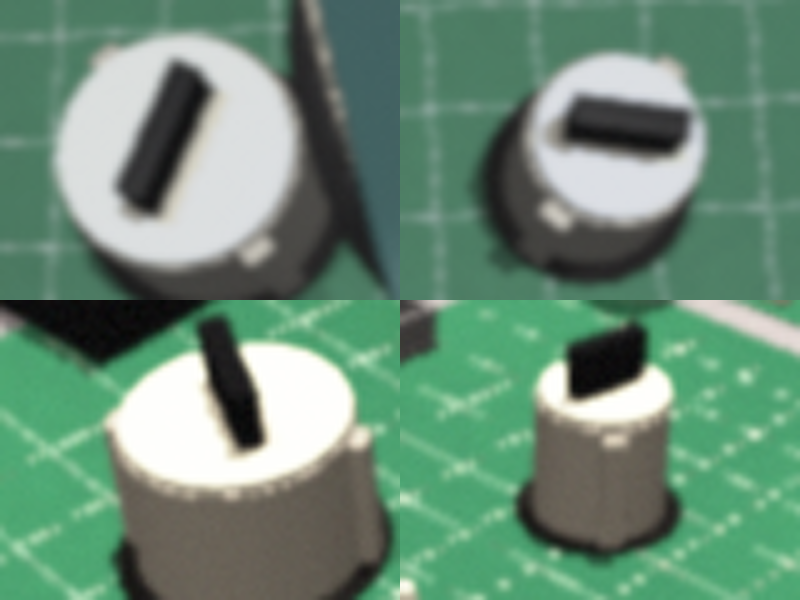

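Both lids lie flat. The bars are turned about 60° from the rib lines: big bar (60°-ish) from top-crop (195,75) to (135,200), small bar from (570,115) to (690,130). Handing in.

```bash
python3 -c "
from h import *
print(robot.job_done())"
```

```text
the job is handed in; nothing more can be done
None
```

Both white lids are seated on their own pots, twisted clockwise to the stop (about 60°) and released; no other object was handled, and I handed the job in at about 31 s of the allowed 69 s (no verdict was shown).

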